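Set out the soil-sample kit on the photo grid board

ROBOT

A 7-joint arm with a two-finger parallel gripper is mounted at the origin on a cart in front of the work surface, level with it; the furniture and walls round the work are solid. World frame = base frame: x ahead of the robot, y to its left, z up, the work surface at z = 0. Lengths are in m, angles in rad, forces in N, time in s.
With the tool pointing down it reaches from about 0.425 to 0.875 m from the base axis. Payload 9.9 kg.
Tool frame: the origin (TCP) lies midway between the tips of the shut fingers; the grasp point (between the pads) lies r.hold_point_z behind it (r.hold_point_z is the distance from the TCP to the grasp point, in m); z points along the fingers, y is the direction in which the jaws open and shut (so a half turn about z gives the same grasp; the last joint's range is limited). The gripper opens to 85 mm and grips with 20 to 120 N. Pads are 22 mm wide; open, the fingers measure 114 mm over their backs; the gripper's body (76 mm by 85 mm) begins 54 mm behind the grasp point. The pads swing forward as they close: fully open they stand 13 mm farther back than shut.
Start: joints at [1.181, 0.576, 0.025, 1.437, -0.015, 1.129, -0.057], TCP at [0.203, -0.644, 0.231] pointing down, gripper open.
Joint ranges: [-2.76, 2.76], [-0.34, 2.15], [-1.52, 1.57], [0.19, 2.46], [-1.09, 4.23], [0.17, 1.99], [-2.82, 2.82]. Speed limits (rad/s): [2.22, 2.22, 3.01, 3.01, 3.14, 3.14, 3.14].

INTERFACE

Orientations are given as a unit quaternion [w, x, y, z].
In Python, from bench import r, vision gives the robot as it stands. The module is installed in compiled form; this text tells all that it offers.
- The arm moves only by the tool drive_tool, never from a script. Its argument "plan" is a list of rows, each a list of 7 numbers: the shift along the world's x, y, z in cm, then the turn, a rotation vector about the world's x, y, z in degrees, then the finger opening in cm, from 0 to 8.54. A call has 1 to 8 rows; each row is the pose to reach, as a shift and turn from the pose commanded when the call began; what a row does not reach only later rows make up. A row lasts 1/8 s, in which the tool goes at most 62.5 mm and 10.7 degrees, less where a joint would pass 70% of its speed; a pose out of reach is approached as far as the arm can. A call with a gripper value outside its range is refused whole. The fingers move at their own pace and stop on an object; the grip force is fixed at half the most. Time passes only in rows, so rows that repeat a pose let the fingers close. It gives the time, the measured TCP pose, the force and the opening at its end, in the units of the state.
- r.state(): the state, without advancing time (a new reading comes with each control period).
- vision.read_camera(name): name is "side" or "top"; returns (picture, depth): 420x560x3 uint8, blue, green, red; 420x560 float32, m along the optical axis (not along the pixel's ray), 0 where there is no reading.
- vision.camera_info(name): a dict with "fov_y" (degrees; the focal length in pixels is half the picture's height over the tangent of half this angle, whatever the lens; pixels are square), "cx", "cy" (the principal point, pixels), "rvec" (rotation vector, rad) and "tvec" (3), from world to camera coordinates, as OpenCV has them. Camera axes: x right, y down, z forward; pixel columns grow to the right and rows downward; lengths in m; the calibration is good to about 2 mm. A picture is of the moment at which its call begins. camera_info takes no time and is no camera call.
- r.job_done(): hands the job in, once; it reports no verdict.
The state is a dict: "t": time; "q": joint angles; "dq": joint speeds; "joint_torque": joint torques, N m; "eef_pos": TCP position; "orientation": TCP orientation; "wrist_force": force on the tool from outside, world axes, zero at the start; "wrist_torque": the same for the moment, N m; "gripper_width": opening from 0.0 (shut) to 1.0 (fully open).
Only numpy, scipy, OpenCV 4.12 (cv2) and the standard library are available. Lean on these libraries where they do the work, as an engineer would, in place of code of your own. Each camera call takes 0.05 s, during which the arm holds its last target. There are 200 camera calls.

TASK

Set out the sampling kit on the green grid board for its record photograph, each piece standing upright in the middle of its square: the grey pipe ring between the white-lidded jar and the tape measure that already stand in the near row, the metal tin in the square directly behind the white-lidded jar with the blue-lidded jar centred on top of the tin, and the wooden block in the square directly behind the tape measure, its long side running left-right along the grid lines. The near side of the board is the one with the black-and-white scale bar; leave the white-lidded jar and the tape measure where they stand, and let everything come to rest.

Things in the scene. Friction and masses are not known exactly. Their poses are not given: they have to be found in the camera images.
- grid_board: Fixed green board, 245 x 336 x 5 mm; white lines make 3 columns by 2 rows of 100 mm squares; black-and-white scale bar along the near edge. Origin: grid centre, on the underside (top 5 mm above). x points from near to far row (behind, away from the robot), y along the rows to the left. Square centres: x = -50 (near) or +50 mm (far), y = +100, 0, -100 mm. Turned up to 0.2 rad.
- white_lid_jar: Clear soil jar with white lid, 60 mm diameter, 85 mm high, standing in the near-left or near-right square of the board (varies), there to stay. Origin at the centre of its underside.
- tape_measure: Yellow and black tape measure, 35 mm (x) by 89 mm (y) by 63 mm high, standing in the other outer square of the near row, length along the row, there to stay. Origin at the centre of its underside.
- pipe_ring: Grey plastic ring cut from a pipe, 64 mm outer diameter, 52 mm inner, 43 mm high, open at both ends, light (about 30 g); stands on the table with its axis (z) upright. Grasp it gently across the outside. Origin at the centre of its underside.
- tin: Round aluminium tin with a pressed-on flat lid, 62 mm diameter, 34 mm high, about 50 g. Origin at the centre of its underside, z up. Its top carries the blue-lidded jar.
- blue_lid_jar: Clear soil jar with blue lid, 54 mm diameter, 70 mm high, about 130 g. Origin at the centre of its underside, z up.
- wood_block: Beech block, 45 mm (x) by 96 mm (y, its long side) by 35 mm high, about 110 g, lying flat at any yaw. Origin at the centre of its underside.

How it is judged:
By the outcome, as a careful person would: the job done as asked, in the order asked, and still so for the second after the job is handed in, with the robot touching nothing.
It also fails if it takes over 128 s, if anything falls off the work surface, if the arm or the gripper's body presses on something with over 40 N, if the wrist force passes 120 N, or if a joint passes its speed limit or range.

## Working session

There is one attempt and no reset: what is moved stays moved. The work goes in short steps, Python scripts to look and compute and a tool call to move; the robot and the scene stay as the last step left them, time stands still between calls to the robot, and variables do not carry over. Pictures are saved under pics/ and viewed, about 12 in all and at most 16, crops included, and the job is handed in when it is done.

Besides the shell and the picture viewer there is one more tool, called after "Request:" as name([rows], argument=value, ...), one row to a line, values as JSON. drive_tool: Moves the arm, as the interface text tells. Its arguments: {"type":"object","properties":{"plan":{"type":"array"}},"required":["plan"]}

```bash
mkdir -p pics
cat > h.py <<'E'
import numpy as np, cv2
from bench import r, vision
def cam(n):
    i=vision.camera_info(n); f=210/np.tan(np.radians(i["fov_y"])/2)
    R=cv2.Rodrigues(np.array(i["rvec"],float))[0]; t=np.array(i["tvec"],float).ravel()
    return f,i["cx"],i["cy"],R,t
def cloud(n,depth):
    f,cx,cy,R,t=cam(n); v,u=np.mgrid[:420,:560]
    P=np.stack([(u-cx)/f*depth,(v-cy)/f*depth,depth],-1)
    return (P-t)@R
def ray(n,uv,z):
    f,cx,cy,R,t=cam(n); uv=np.atleast_2d(uv).astype(float)
    d=np.c_[(uv[:,0]-cx)/f,(uv[:,1]-cy)/f,np.ones(len(uv))]@R; c=-R.T@t
    return c+d*((z-c[2])/d[:,2])[:,None]
def proj(n,p):
    f,cx,cy,R,t=cam(n); q=np.atleast_2d(p)@R.T+t
    return q[:,:2]/q[:,2:]*f+[cx,cy]
E
python3 - <<'E'
from h import *
for n in("side","top"):
    im,d=vision.read_camera(n); cv2.imwrite(f"pics/{n}0.png",im); np.save(f"{n}0.npy",d)
    f,cx,cy,R,t=cam(n); print(n,vision.camera_info(n),-R.T@t,R[2],(d>0).mean())
print(r.state(), r.hold_point_z)
E
```

```text
side {'fov_y': 42.95389642232997, 'cx': 280.39887120036394, 'cy': 214.0448765183037, 'rvec': array([ 0.07045686,  2.60811855, -1.69937137]), 'tvec': array([0.51911916, 0.01264187, 1.49831503])} [0.59010472 1.33603412 0.61756109] [-0.04805779 -0.9134998  -0.4039908 ] 0.8596768707482993
top {'fov_y': 55.47923323034202, 'cx': 277.28418063548713, 'cy': 213.7020855979372, 'rvec': array([ 2.16220974, -2.20745278,  0.13083325]), 'tvec': array([-0.00245681,  0.53937174,  0.98472836])} [0.44427653 0.01286574 1.0310532 ] [ 0.09396091 -0.02621996 -0.99523056] 0.9960374149659864
{'t': 0.1, 'q': array([ 1.18116278,  0.57644402,  0.0248545 ,  1.43782785, -0.01499006,
        1.12898029, -0.05648966]), 'dq': array([ 9.54533874e-04, -2.81834478e-05, -3.50561608e-04, -2.37279370e-03,
       -1.22909316e-03, -1.35339694e-03, -1.15832324e-03]), 'joint_torque': array([ 6.30164839e-03, -7.67301321e+01,  2.25829080e+00, -2.86604583e+01,
        1.59362348e-02,  8.58881132e-03,  3.07627477e-05]), 'eef_pos': array([ 0.20311385, -0.64329532,  0.23053038]), 'orientation': array([-7.20790725e-04,  9.88327600e-01,  1.52341759e-01, -1.55631858e-04]), 'wrist_force': array([-0.3649778 ,  0.23450502, -0.03300661]), 'wrist_torque': array([ 0.00762586,  0.00486433, -0.03428588]), 'gripper_width': 0.999174696691663} 0.0187
```

View pics/top0.png

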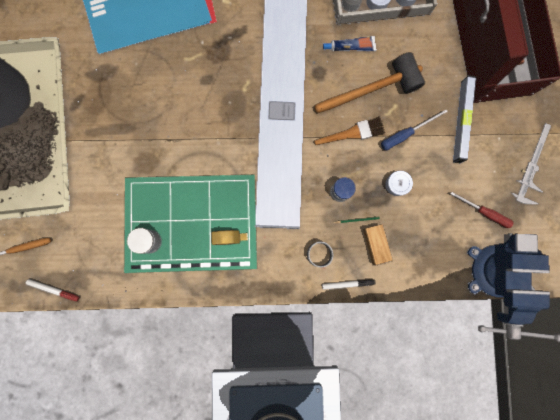

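View pics/side0.png

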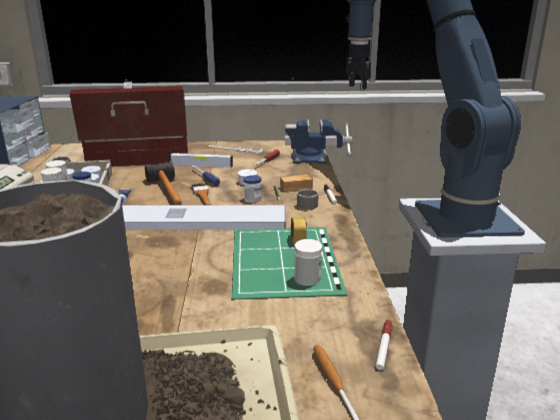

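The top view shows the board at about (190,222). The white-lidded jar is near-left at (142,240) and the tape near-right at (228,237). The ring is at (320,254), the block at (377,244), the blue jar at (343,189) and the tin at (400,183). A pale beam at (282,120) lies between the pieces and the board, so I need its height.

```bash
cat > m.py <<'E'
from h import *
def board(im):
    hsv=cv2.cvtColor(im,cv2.COLOR_BGR2HSV); g=cv2.inRange(hsv,(60,80,40),(90,255,255)); g=cv2.morphologyEx(g,cv2.MORPH_CLOSE,np.ones((9,9)))
    return g
def circ(P,m,zlo,zhi):
    k=m&(P[...,2]>zlo)&(P[...,2]<zhi); return k
E
python3 - <<'E'
from m import *
im=cv2.imread("pics/top0.png"); d=np.load("top0.npy"); P=cloud("top",d)
for nm,(u,v) in dict(beam1=(282,120),beam2=(280,215),beam3=(280,60),tin=(400,183),blue=(343,189),block=(377,244),tape=(228,237),wjar=(142,240),board=(190,200),table=(340,225),vise=(495,270)).items(): print(nm,P[v,u].round(4))
def top(nm,box,zlo,zhi):
    u0,v0,u1,v1=box; s=P[v0:v1,u0:u1]; k=(s[...,2]>zlo)&(s[...,2]<zhi); q=s[k]
    if not len(q): print(nm,"none");return
    (cx,cy),(w,h),a=cv2.minAreaRect((q[:,:2]*1000).astype(np.float32))
    (ex,ey),er=cv2.minEnclosingCircle((q[:,:2]*1000).astype(np.float32))
    print(nm,len(q),"rect",np.round([cx,cy,w,h,a],1),"circ",np.round([ex,ey,er],1),"mean",(q.mean(0)*1000).round(1))
top("tin",(380,165,420,203),.026,.045); top("blue",(325,170,362,208),.06,.08); top("ring",(300,235,340,272),.036,.05)
top("block",(358,218,398,270),.028,.042); top("tape",(205,222,255,252),.045,.075); top("wjar",(120,220,165,262),.078,.095)
g=board(im); c=max(cv2.findContours(g,0,2)[0],key=cv2.contourArea); w=ray("top",c[:,0],.005)
print("board",cv2.minAreaRect((w[:,:2]*1000).astype(np.float32)))
# grid lines: white pixels inside
cv2.imwrite("pics/crop0.png",cv2.resize(im[150:290,110:270],None,fx=5,fy=4.28))
cv2.imwrite("pics/crop1.png",cv2.resize(im[155:275,290:430],None,fx=5.7,fy=5))
E
```

```text
beam1 [ 0.7843 -0.0314  0.0205]
beam2 [ 0.536  -0.0205  0.0229]
beam3 [ 0.9449 -0.0297  0.0247]
tin [ 0.6108 -0.3276  0.0341]
blue [ 0.5923 -0.1741  0.0708]
block [ 0.4573 -0.2616  0.0342]
tape [0.4815 0.1076 0.0632]
wjar [0.4777 0.3056 0.0888]
board [0.581  0.2099 0.0052]
table [ 5.090e-01 -1.765e-01  1.000e-04]
vise [ 0.3867 -0.5487  0.0478]
tin 477 rect [ 612.9 -328.    60.5   61.2   47.5] circ [ 613.6 -328.3   31.9] mean [ 612.5 -328.1   32.4]
blue 375 rect [ 596.4 -178.4   51.9   51.6   44.3] circ [ 596.4 -178.4   26.7] mean [ 595.8 -177.8   69.5]
ring 100 rect [ 435.6 -118.3   62.5   59.1   88.7] circ [ 435.7 -118.1   31.6] mean [ 436.6 -117.8   41.1]
block 704 rect [ 456.6 -266.6   96.    46.4   13.7] circ [ 456.2 -266.6   52.4] mean [ 456.2 -265.6   34.5]
tape 362 rect [482.  118.9  63.7  34.1  89.6] circ [482.9 119.   33.7] mean [482.1 118.   61.2]
wjar 531 rect [478.2 310.9  59.1  56.5  88.7] circ [477.4 310.9  29.9] mean [477.5 309.7  89.1]
board ((522.5344848632812, 210.00535583496094), (241.39236450195312, 331.70831298828125), 0.3968367278575897)
```

Only the low beam (about 23 mm) stands in the way. Next I fit the grid itself.

```bash
cat > grid.py <<'E'
from h import *
def grid(im,wd=None):
    hsv=cv2.cvtColor(im,cv2.COLOR_BGR2HSV); m=((hsv[...,1]<110)&(hsv[...,2]>125)).astype(np.uint8)*255
    # per-line points: search near the nominal lines in world coords
    v,u=np.nonzero(m); w=ray("top",np.c_[u,v],.005)[:,:2]*1000
    c=np.array([528.,210.]); a=0.
    for it in range(8):
        tol=12 if it<4 else 4
        R=np.array([[np.cos(a),-np.sin(a)],[np.sin(a),np.cos(a)]]); l=(w-c)@R   # board coords
        A=[];b=[]
        for ax,vals in((0,(0,100)),(1,(-150,-50,50,150))):   # skip near line x=-100 (scale bar close)
            for val in vals:
                k=(abs(l[:,ax]-val)<tol)&(abs(l[:,1-ax])<(150 if ax==0 else 100))
                if ax==1: k&=l[:,0]>10
                s=l[k]; e=s[:,ax]-val; o=s[:,1-ax]
                z=np.zeros(len(s)); n=z+1
                A.append(np.c_[n if ax==0 else z, n if ax==1 else z, (-o if ax==0 else o)]); b.append(e)
        x=np.linalg.lstsq(np.vstack(A),np.hstack(b),rcond=None)[0]; c=c+R@x[:2]; a+=x[2]
    return c,a,np.std(np.hstack(b)),len(np.hstack(b))
if __name__=="__main__":
    im=cv2.imread("pics/top0.png"); c,a,s,n=grid(im); print(c,np.degrees(a),s,n)
    R=np.array([[np.cos(a),-np.sin(a)],[np.sin(a),np.cos(a)]])
    for x in(-50,50):
        for y in(100,0,-100):
            p=c+R@[x,y]; print(x,y,p.round(1)); q=proj("top",[*p/1000,.005])[0]; cv2.circle(im,tuple(int(i) for i in q.round()),1,(0,0,255),-1)
    for x in(-100,0,100):
        for y in(150,50,-50,-150):
            q=proj("top",[*(c+R@[x,y])/1000,.005])[0]; cv2.circle(im,tuple(int(i) for i in q.round()),1,(255,0,255),-1)
    cv2.imwrite("pics/grid0.png",cv2.resize(im[165:285,115:275],None,fx=5,fy=5,interpolation=0))
E
python3 grid.py
```

```text
[528.74984081 211.23737221] -0.30415469636843123 2.242473897049844 1138
-50 100 [479.3 311.5]
-50 0 [478.8 211.5]
-50 -100 [478.2 111.5]
50 100 [579.3 311. ]
50 0 [578.7 211. ]
50 -100 [578.2 111. ]
```

View pics/grid0.png

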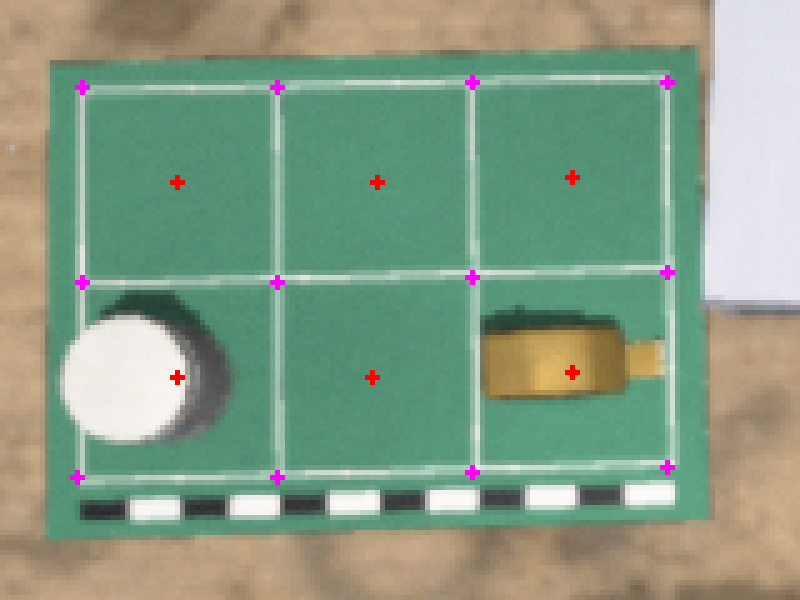

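Request:
drive_tool([
  [3, 6, 0, 0, 0, 10, 8.54],
  [6, 12, 0, 0, 0, 20, 8.54],
  [9, 18, 0, 0, 0, 30, 8.54],
  [12, 24, 0, 0, 0, 40, 8.54],
  [15, 30, 0, 0, 0, 50, 8.54],
  [18, 36, 0, 0, 0, 60, 8.54],
  [20, 41, 0, 0, 0, 70, 8.54],
  [21, 45, 0, 0, 0, 72.5, 8.54],
])

```text
t: 1.1
eef_pos: [0.4139, -0.1917, 0.2313]
orientation: [0.0, 0.706, 0.709, 0.0]
wrist_force: [0.6, -1.2, 0.2]
gripper_width: 1.001
```

The grid overlay sits on the lines: magenta marks on the corners, red dots in the squares, with the near-middle centre at about (372,377) in the crop. The ring is next. I go above it and then down.

Request:
drive_tool([
  [2.3, 7.6, -5, 0, 0, 0, 8.54],
  [2.3, 7.6, -10, 0, 0, 0, 8.54],
  [2.3, 7.6, -15, 0, 0, 0, 8.54],
  [2.3, 7.6, -15, 0, 0, 0, 8.54],
])

```text
t: 1.6
eef_pos: [0.4336, -0.1166, 0.0785]
orientation: [-0.003, 0.706, 0.708, -0.002]
wrist_force: [-0.2, -0.1, 1.1]
gripper_width: 1.001
```

Run:
```python
from h import *
im,d=vision.read_camera("top"); cv2.imwrite("pics/t1.png",im)
im2,d2=vision.read_camera("side")
a=cv2.resize(im[200:300,250:390],(560,400)); b=cv2.resize(im2[130:230,240:380],(560,400))
cv2.imwrite("pics/c1.png",cv2.resize(np.hstack([a,b]),(800,286))); print(r.state()["eef_pos"])
```

```text
[ 0.43630418 -0.11793082  0.08215549]
```

View pics/c1.png

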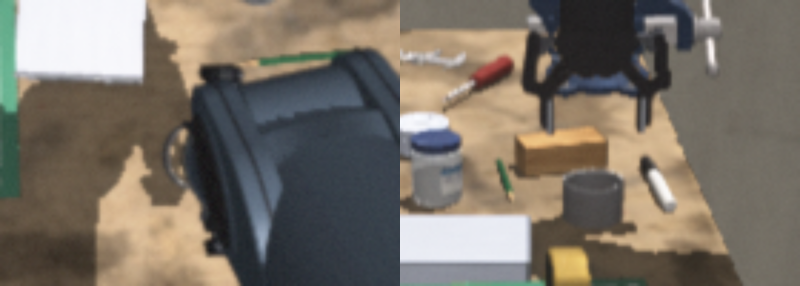

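The fingers, at columns 547 and 643, straddle the ring, whose centre is at 594. I descend and close.

Request:
drive_tool([
  [0, 0, -4, 0, 0, 0, 8.54],
  [0, 0, -7.3, 0, 0, 0, 8.54],
  [0, 0, -7.3, 0, 0, 0, 8.54],
  [0, 0, -7.3, 0, 0, 0, 6.1],
  [0, 0, -7.3, 0, 0, 0, 6.1],
  [0, 0, -7.3, 0, 0, 0, 6.1],
  [0, 0, -7.3, 0, 0, 0, 6.1],
])

```text
t: 2.58
eef_pos: [0.4375, -0.1183, 0.0107]
orientation: [0.002, 0.707, 0.707, 0.001]
wrist_force: [-1.3, -0.5, 15.1]
gripper_width: 0.73
```

Request:
drive_tool([
  [0, 0, 1, 0, 0, 0, 6.1],
  [0, 0, 3, 0, 0, 0, 6.1],
  [0, 0, 6, 0, 0, 0, 6.1],
  [0, 0, 9, 0, 0, 0, 6.1],
  [0, 0, 9, 0, 0, 0, 6.1],
])

```text
t: 3.2
eef_pos: [0.4376, -0.1182, 0.1013]
orientation: [0.002, 0.707, 0.707, 0.001]
wrist_force: [0.8, -0.6, -0.3]
gripper_width: 0.723
```

Run:
```python
from h import *
im2,d2=vision.read_camera("side")
cv2.imwrite("pics/c2.png",cv2.resize(im2[110:220,240:380],(560,440))); s=r.state(); print(s["eef_pos"],s["wrist_force"],s["gripper_width"])
```

```text
[ 0.43693714 -0.11817885  0.10009481] [ 0.37524813 -0.39315554 -0.57972938] 0.728812009105045
```

View pics/c2.png

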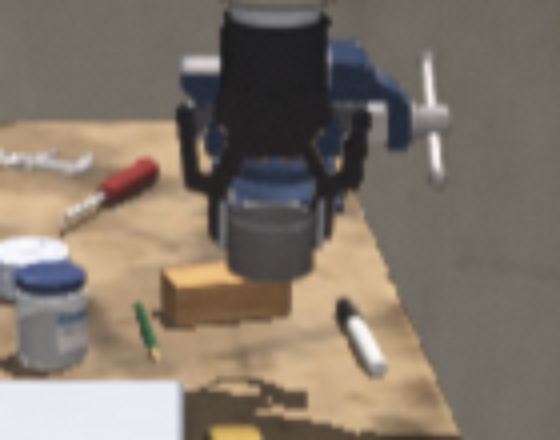

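The ring is held upright. I carry it to the near-middle square.

Request:
drive_tool([
  [0.5, 4, 2, 0, 0, 0, 6.1],
  [1, 9, 2, 0, 0, 0, 6.1],
  [2, 14, 2, 0, 0, 0, 6.1],
  [3, 20, 2, 0, 0, 0, 6.1],
  [3.6, 25, 2, 0, 0, 0, 6.1],
  [4, 30, 2, 0, 0, 0, 6.1],
  [4.2, 33, 2, 0, 0, 0, 6.1],
  [4.2, 33, 2, 0, 0, 0, 6.1],
])

```text
t: 4.25
eef_pos: [0.4775, 0.2152, 0.1179]
orientation: [-0.001, 0.705, 0.709, 0.0]
wrist_force: [-0.8, -1.4, -0.3]
gripper_width: 0.728
```

Request:
drive_tool([
  [0, 0, -3, 0, 0, 0, 6.1],
  [0, 0, -5, 0, 0, 0, 6.1],
  [0, 0, -7, 0, 0, 0, 6.1],
  [0, 0, -9, 0, 0, 0, 6.1],
  [0, 0, -9, 0, 0, 0, 6.1],
  [0, 0, -9, 0, 0, 0, 6.1],
])

```text
t: 5.0
eef_pos: [0.4784, 0.2118, 0.0287]
orientation: [0.0, 0.707, 0.707, -0.0]
wrist_force: [-0.2, -0.6, 0.2]
gripper_width: 0.727
```

Request:
drive_tool([
  [0, 0, -0.7, 0, 0, 0, 6.1],
  [0, 0, -1.2, 0, 0, 0, 6.1],
  [0, 0, -1.25, 0, 0, 0, 6.1],
  [0, 0, -1.25, 0, 0, 0, 6.1],
])

```text
t: 5.5
eef_pos: [0.4784, 0.2123, 0.0159]
orientation: [0.0, 0.707, 0.707, 0.0]
wrist_force: [-0.3, -0.4, 2.6]
gripper_width: 0.724
```

Light contact (2.6 N). I open, rise and check.

Request:
drive_tool([
  [0, 0, 0, 0, 0, 0, 7.0],
  [0, 0, 0, 0, 0, 0, 8.2],
  [0, 0, 0, 0, 0, 0, 8.2],
  [0, 0, 2, 0, 0, 0, 8.2],
  [0, 0, 5, 0, 0, 0, 8.2],
  [0, 0, 9, 0, 0, 0, 8.54],
  [0, -6, 14, 0, 0, 0, 8.54],
  [2, -12, 14, 0, 0, 0, 8.54],
])

```text
t: 6.5
eef_pos: [0.4954, 0.1053, 0.1567]
orientation: [0.001, 0.706, 0.709, 0.002]
wrist_force: [1.6, -0.0, -0.8]
gripper_width: 1.0
```

Request:
drive_tool([
  [1, -6, 0, 0, 0, 0, 8.54],
  [3, -12, 0, 0, 0, 0, 8.54],
  [5, -18, 0, 0, 0, 0, 8.54],
  [7, -24, 0, 0, 0, 0, 8.54],
  [9, -30, 0, 0, 0, 0, 8.54],
  [10, -36, 0, 0, 0, 0, 8.54],
  [11, -42, 0, 0, 0, 0, 8.54],
  [11, -42, 0, 0, 0, 0, 8.54],
])

```text
t: 7.5
eef_pos: [0.6031, -0.3225, 0.1529]
orientation: [0.0, 0.71, 0.704, -0.002]
wrist_force: [-0.5, -0.1, -1.4]
gripper_width: 0.996
```

```bash
cat > chk.py <<'E'
from grid import *
import sys
def top(P,nm,c,half,zlo,zhi):
    k=(P[...,2]>zlo)&(P[...,2]<zhi)&(abs(P[...,0]*1000-c[0])<half)&(abs(P[...,1]*1000-c[1])<half); q=(P[k][:,:2]*1000).astype(np.float32)
    if len(q)<20: print(nm,"none",len(q));return
    rc=cv2.minAreaRect(q); e=cv2.minEnclosingCircle(q)
    print(nm,len(q),"rect",np.round([*rc[0],*rc[1],rc[2]],1),"circ",np.round([*e[0],e[1]],1))
im,d=vision.read_camera("top"); P=cloud("top",d); cv2.imwrite(f"pics/{sys.argv[1]}.png",im)
print("eef",r.state()["eef_pos"],r.state()["t"])
top(P,"tin@src",(613,-328),50,.026,.045); top(P,"blue@src",(596,-178),50,.06,.08)
top(P,"block@src",(456,-266),80,.028,.042)
top(P,"ring",(479,211),46,.041,.055); top(P,"wjar",(479,311),50,.078,.095)
top(P,"tape",(478,111),60,.05,.08)
top(P,"tin",(579,311),55,.032,.045); top(P,"blue",(579,311),55,.095,.125); top(P,"block",(578,111),62,.033,.048)
E
python3 chk.py t2
```

```text
eef [ 0.60378375 -0.31824285  0.15306961] 7.55
tin@src 473 rect [ 612.7 -328.7   60.3   61.6    1.5] circ [ 612.6 -328.8   31.5]
blue@src 376 rect [ 596.7 -178.2   51.5   52.6   85.3] circ [ 596.9 -178.3   27. ]
block@src 699 rect [ 456.6 -266.4   95.7   45.8   13.2] circ [ 456.1 -266.1   52.2]
ring 112 rect [478.3 211.4  60.8  61.3  88.7] circ [477.9 211.7  31.7]
wjar 532 rect [477.9 310.4  57.3  58.2  72.9] circ [477.9 310.6  30.1]
tape 339 rect [481.8 120.9  58.8  33.9  89.6] circ [482.2 121.   31.9]
tin none 0
blue none 0
block none 0
```

The ring is within 1 mm of its centre. Now the tin.

Request:
drive_tool([
  [0.5, 0, -5, 0, 0, 0, 8.54],
  [0.5, 0, -9, 0, 0, 0, 8.54],
  [0.5, 0, -9, 0, 0, 0, 8.54],
  [0.5, 0, -9, 0, 0, 0, 8.54],
])

```text
t: 8.05
eef_pos: [0.6108, -0.3146, 0.0658]
orientation: [0.001, 0.707, 0.708, 0.001]
wrist_force: [0.6, -0.1, 0.9]
gripper_width: 1.0
```

Request:
drive_tool([
  [0.2, -1.4, -1, 0, 0, 0, 8.54],
  [0.2, -1.4, -4, 0, 0, 0, 8.54],
  [0.2, -1.4, -6.0, 0, 0, 0, 8.54],
  [0.2, -1.4, -6.0, 0, 0, 0, 8.54],
  [0.2, -1.4, -6.0, 0, 0, 0, 8.54],
])

```text
t: 8.68
eef_pos: [0.6124, -0.3296, 0.0049]
orientation: [0.001, 0.707, 0.707, 0.0]
wrist_force: [0.1, -0.1, 0.5]
gripper_width: 1.0
```

Request:
drive_tool([
  [0, 0.1, -0.6, 0, 0, 0, 8.54],
  [0, 0.1, -0.6, 0, 0, 0, 8.54],
  [0, 0.1, -0.6, 0, 0, 0, 5.8],
  [0, 0.1, -0.6, 0, 0, 0, 5.8],
  [0, 0.1, -0.6, 0, 0, 0, 5.8],
  [0, 0.1, -0.6, 0, 0, 0, 5.8],
])

```text
t: 9.43
eef_pos: [0.6122, -0.3285, -0.0012]
orientation: [0.0, 0.707, 0.707, 0.0]
wrist_force: [-0.7, 0.2, 4.9]
gripper_width: 0.713
```

Request:
drive_tool([
  [0, 0, 1, 0, 0, 0, 5.8],
  [0, 0, 4, 0, 0, 0, 5.8],
  [0, 0, 8, 0, 0, 0, 5.8],
  [0, 0, 13, 0, 0, 0, 5.8],
  [0, 0, 13, 0, 0, 0, 5.8],
])

```text
t: 10.05
eef_pos: [0.6142, -0.3292, 0.1332]
orientation: [0.004, 0.707, 0.707, 0.001]
wrist_force: [-1.1, -0.8, -2.0]
gripper_width: 0.717
```

Run:
```python
from h import *
im2,d2=vision.read_camera("side")
cv2.imwrite("pics/c3.png",cv2.resize(im2[100:220,170:330],(640,480))); s=r.state(); print(s["eef_pos"],s["wrist_force"],s["gripper_width"])
```

```text
[ 0.61282117 -0.32881478  0.1306656 ] [-0.32673104  0.11993287 -0.9598127 ] 0.7136335506321644
```

View pics/c3.png

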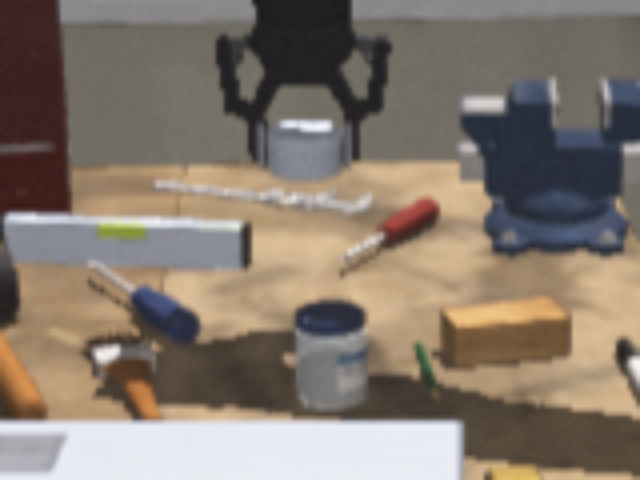

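The tin is held level. I carry it to the far-left square.

Request:
drive_tool([
  [-0.2, 3, 0, 0, 0, 0, 5.8],
  [-0.5, 7, 0, 0, 0, 0, 5.8],
  [-0.8, 12, 0, 0, 0, 0, 5.8],
  [-1, 17, 0, 0, 0, 0, 5.8],
  [-1.3, 22, 0, 0, 0, 0, 5.8],
  [-1.6, 27, 0, 0, 0, 0, 5.8],
  [-2, 32, 0, 0, 0, 0, 5.8],
  [-2.3, 37, 0, 0, 0, 0, 5.8],
])

```text
t: 11.1
eef_pos: [0.5878, 0.0429, 0.1271]
orientation: [-0.001, 0.707, 0.707, -0.001]
wrist_force: [0.8, 0.2, -0.8]
gripper_width: 0.714
```

Request:
drive_tool([
  [-0.2, 5, 0, 0, 0, 0, 5.8],
  [-0.5, 10, 0, 0, 0, 0, 5.8],
  [-0.8, 15, 0, 0, 0, 0, 5.8],
  [-1, 20, 0, 0, 0, 0, 5.8],
  [-1, 24, 0, 0, 0, 0, 5.8],
  [-1, 27, 0, 0, 0, 0, 5.8],
  [-1, 27, 0, 0, 0, 0, 5.8],
  [-1, 27, 0, 0, 0, 0, 5.8],
])

```text
t: 12.1
eef_pos: [0.5785, 0.3104, 0.1271]
orientation: [0.0, 0.707, 0.707, -0.001]
wrist_force: [1.1, -0.7, -0.9]
gripper_width: 0.718
```

Request:
drive_tool([
  [0.1, 0.1, -4, 0, 0, 0, 5.8],
  [0.1, 0.1, -8, 0, 0, 0, 5.8],
  [0.1, 0.1, -10.5, 0, 0, 0, 5.8],
  [0.1, 0.1, -11.7, 0, 0, 0, 5.8],
  [0.1, 0.1, -12.2, 0, 0, 0, 5.8],
  [0.1, 0.1, -12.2, 0, 0, 0, 5.8],
  [0.1, 0.1, -12.2, 0, 0, 0, 5.8],
])

```text
t: 12.98
eef_pos: [0.5804, 0.3129, 0.0071]
orientation: [0.0, 0.707, 0.707, 0.001]
wrist_force: [-0.3, -0.0, -1.7]
gripper_width: 0.715
```

Request:
drive_tool([
  [-0.1, -0.2, 0, 0, 0, 0, 5.8],
  [-0.1, -0.2, -0.2, 0, 0, 0, 5.8],
  [-0.1, -0.2, -0.3, 0, 0, 0, 5.8],
  [-0.1, -0.2, -0.3, 0, 0, 0, 5.8],
])

```text
t: 13.48
eef_pos: [0.5789, 0.3105, 0.0038]
orientation: [0.0, 0.707, 0.707, 0.0]
wrist_force: [-2.8, -2.1, 6.9]
gripper_width: 0.713
```

Contact. I release and retreat toward the blue jar.

Request:
drive_tool([
  [0, 0, 0, 0, 0, 0, 6.8],
  [0, 0, 0, 0, 0, 0, 7.6],
  [0, 0, 0, 0, 0, 0, 7.6],
  [0, 0, 3, 0, 0, 0, 7.6],
  [0, 0, 7, 0, 0, 0, 7.6],
  [0, 0, 12, 0, 0, 0, 8.54],
  [0, -5, 16, 0, 0, 0, 8.54],
  [0, -10, 17, 0, 0, 0, 8.54],
])

```text
t: 14.48
eef_pos: [0.5797, 0.2108, 0.1758]
orientation: [0.001, 0.706, 0.708, 0.002]
wrist_force: [0.6, -0.5, -0.1]
gripper_width: 0.998
```

Request:
drive_tool([
  [0, -5, 0, 0, 0, 0, 8.54],
  [0, -10, 0, 0, 0, 0, 8.54],
  [0.5, -15, 0, 0, 0, 0, 8.54],
  [1, -20, 0, 0, 0, 0, 8.54],
  [1.5, -25, 0, 0, 0, 0, 8.54],
  [1.8, -30, 0, 0, 0, 0, 8.54],
  [1.8, -35, 0, 0, 0, 0, 8.54],
  [1.8, -39, 0, 0, 0, 0, 8.54],
])

```text
t: 15.48
eef_pos: [0.5964, -0.1819, 0.1729]
orientation: [0.0, 0.707, 0.707, -0.0]
wrist_force: [-0.3, 0.3, -0.5]
gripper_width: 1.001
```

```bash
python3 chk.py t3
```

```text
eef [ 0.59557179 -0.18881747  0.1726326 ] 15.525
tin@src none 0
blue@src 374 rect [ 596.4 -178.    52.3   51.2   57.1] circ [ 596.5 -178.4   26.7]
block@src 698 rect [ 456.5 -266.2   95.8   45.5   13.3] circ [ 456.1 -266.5   51.9]
ring 109 rect [478.3 212.   59.3  61.1  88.7] circ [477.8 212.3  32. ]
wjar 529 rect [477.8 311.3  56.6  59.3   1.1] circ [477.4 311.   30. ]
tape 339 rect [481.8 119.8  61.   34.   89.7] circ [481.4 119.9  32. ]
tin 504 rect [578.6 309.3  61.7  60.6  87.6] circ [578.2 309.1  31.8]
blue none 0
block none 0
```

The tin is within 2 mm of its centre. Now the blue jar.

Request:
drive_tool([
  [0, 0, -4, 0, 0, 0, 8.54],
  [0, 0, -7, 0, 0, 0, 8.54],
  [0, 0, -7, 0, 0, 0, 8.54],
  [0, 0, -7, 0, 0, 0, 8.54],
])

```text
t: 16.02
eef_pos: [0.5975, -0.1792, 0.1042]
orientation: [0.0, 0.707, 0.707, 0.0]
wrist_force: [0.5, 0.1, 0.7]
gripper_width: 1.001
```

Request:
drive_tool([
  [-0.1, 0.1, -4, 0, 0, 0, 8.54],
  [-0.1, 0.1, -8.2, 0, 0, 0, 8.54],
  [-0.1, 0.1, -8.2, 0, 0, 0, 8.54],
  [-0.1, 0.1, -8.2, 0, 0, 0, 8.54],
  [-0.1, 0.1, -8.2, 0, 0, 0, 5.0],
  [-0.1, 0.1, -8.2, 0, 0, 0, 5.0],
  [-0.1, 0.1, -8.2, 0, 0, 0, 5.0],
  [-0.1, 0.1, -8.2, 0, 0, 0, 5.0],
])

```text
t: 17.02
eef_pos: [0.5967, -0.1786, 0.0229]
orientation: [0.001, 0.707, 0.707, 0.001]
wrist_force: [-1.0, 0.7, 9.8]
gripper_width: 0.622
```

Request:
drive_tool([
  [0, 0, 0, 0, 0, 0, 5.0],
  [0, 0, 0, 0, 0, 0, 5.0],
  [0, 0, 1, 0, 0, 0, 5.0],
  [0, 0, 4, 0, 0, 0, 5.0],
  [0, 0, 8, 0, 0, 0, 5.0],
  [0, 0, 12, 0, 0, 0, 5.0],
  [0, 0, 15, 0, 0, 0, 5.0],
  [0, 0, 15, 0, 0, 0, 5.0],
])

```text
t: 18.02
eef_pos: [0.5971, -0.1786, 0.1742]
orientation: [0.002, 0.707, 0.707, 0.001]
wrist_force: [0.3, 0.1, -2.4]
gripper_width: 0.618
```

Run:
```python
from h import *
im2,d2=vision.read_camera("side")
cv2.imwrite("pics/c4.png",cv2.resize(im2[60:220,170:330],(560,560))); s=r.state(); print(s["eef_pos"],s["wrist_force"],s["gripper_width"])
```

```text
[ 0.59612274 -0.17852254  0.17238668] [-0.5825169   0.63230334 -0.85752402] 0.6170335675272566
```

View pics/c4.png

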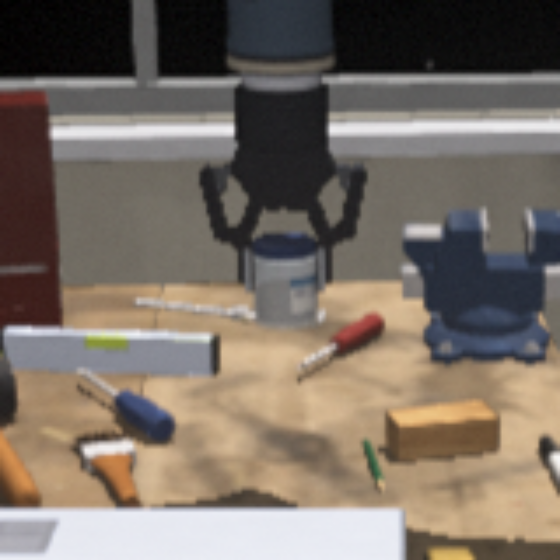

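The blue jar is held upright. I carry it above the tin.

Request:
drive_tool([
  [-0.2, 3, 0, 0, 0, 0, 5.0],
  [-0.5, 7, 0, 0, 0, 0, 5.0],
  [-0.8, 12, 0, 0, 0, 0, 5.0],
  [-1, 17, 0, 0, 0, 0, 5.0],
  [-1.2, 22, 0, 0, 0, 0, 5.0],
  [-1.4, 27, 0, 0, 0, 0, 5.0],
  [-1.6, 32, 0, 0, 0, 0, 5.0],
  [-1.7, 37, 0, 0, 0, 0, 5.0],
])

```text
t: 19.08
eef_pos: [0.5778, 0.1927, 0.1697]
orientation: [-0.0, 0.707, 0.707, -0.001]
wrist_force: [0.9, -0.3, -1.4]
gripper_width: 0.618
```

Request:
drive_tool([
  [0, 4, 0, 0, 0, 0, 5.0],
  [0, 8, 0, 0, 0, 0, 5.0],
  [0, 11, 0, 0, 0, 0, 5.0],
  [0, 11.9, -1, 0, 0, 0, 5.0],
  [0, 11.9, -4, 0, 0, 0, 5.0],
  [0, 11.9, -7, 0, 0, 0, 5.0],
  [0, 11.9, -7, 0, 0, 0, 5.0],
  [0, 11.9, -7, 0, 0, 0, 5.0],
])

```text
t: 20.08
eef_pos: [0.5791, 0.31, 0.1014]
orientation: [0.0, 0.707, 0.707, -0.0]
wrist_force: [-0.5, -0.4, -1.2]
gripper_width: 0.616
```

Request:
drive_tool([
  [0, 0, -2, 0, 0, 0, 5.0],
  [0, 0, -3.3, 0, 0, 0, 5.0],
  [0, 0, -3.7, 0, 0, 0, 5.0],
  [0, 0, -3.8, 0, 0, 0, 5.0],
  [0, 0, -3.8, 0, 0, 0, 5.0],
])

```text
t: 20.7
eef_pos: [0.5791, 0.3108, 0.0636]
orientation: [0.0, 0.707, 0.707, 0.0]
wrist_force: [0.4, -0.2, -1.0]
gripper_width: 0.621
```

Run:
```python
from h import *
im2,d2=vision.read_camera("side")
cv2.imwrite("pics/c5.png",cv2.resize(im2[180:310,220:370],(600,520))); s=r.state(); print(s["eef_pos"],s["wrist_force"],s["gripper_width"])
```

```text
[0.57906221 0.31078718 0.06362405] [ 0.73858136  0.14236229 -0.68221875] 0.6215901623887207
```

View pics/c5.png

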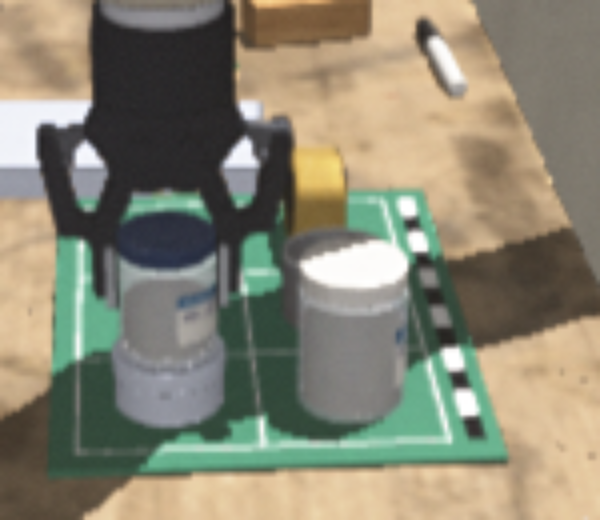

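The jar sits centred over the tin (columns 168 and 169), just above it. I lower it, touch and release.

Request:
drive_tool([
  [0, -0.05, -0.15, 0, 0, 0, 5.0],
  [0, -0.05, -0.2, 0, 0, 0, 5.0],
  [0, -0.05, -0.2, 0, 0, 0, 5.0],
])

```text
t: 21.12
eef_pos: [0.579, 0.3103, 0.0619]
orientation: [0.0, 0.707, 0.707, 0.0]
wrist_force: [-1.4, -1.1, 5.0]
gripper_width: 0.619
```

Request:
drive_tool([
  [0, 0, 0, 0, 0, 0, 5.8],
  [0, 0, 0, 0, 0, 0, 6.6],
  [0, 0, 0, 0, 0, 0, 7.2],
  [0, 0, 1, 0, 0, 0, 7.4],
  [0, 0, 4, 0, 0, 0, 7.4],
  [0, 0, 8, 0, 0, 0, 7.4],
  [0, 0, 13, 0, 0, 0, 8],
  [0, -4, 14, 0, 0, 0, 8.54],
])

```text
t: 22.12
eef_pos: [0.5793, 0.2745, 0.2056]
orientation: [-0.0, 0.705, 0.709, 0.004]
wrist_force: [0.9, -0.4, -1.1]
gripper_width: 0.998
```

Request:
drive_tool([
  [-1, -5, 0, 0, 0, -9, 8.54],
  [-2, -10, 0, 0, 0, -18, 8.54],
  [-3, -15, 0, 0, 0, -27, 8.54],
  [-4, -20, 0, 0, 0, -36, 8.54],
  [-5, -25, 0, 0, 0, -45, 8.54],
  [-6, -30, 0, 0, 0, -54, 8.54],
  [-7, -35, 0, 0, 0, -63, 8.54],
  [-8, -40, 0, 0, 0, -72, 8.54],
])

```text
t: 23.12
eef_pos: [0.4986, -0.1313, 0.202]
orientation: [0.0, 0.988, 0.154, 0.001]
wrist_force: [0.4, -0.9, -0.7]
gripper_width: 1.005
```

Request:
drive_tool([
  [-1.5, -5, -2, 0, 0, -4.5, 8.54],
  [-3, -10, -5, 0, 0, -4.5, 8.54],
  [-4.3, -13.6, -7, 0, 0, -4.5, 8.54],
  [-4.3, -13.6, -10, 0, 0, -4.5, 8.54],
  [-4.3, -13.6, -10, 0, 0, -4.5, 8.54],
])

```text
t: 23.75
eef_pos: [0.4548, -0.2655, 0.1001]
orientation: [-0.001, 0.993, 0.117, -0.001]
wrist_force: [0.2, -0.3, 1.1]
gripper_width: 0.997
```

```bash
python3 chk.py t4
python3 - <<'E'
from h import *
im2,d2=vision.read_camera("side")
cv2.imwrite("pics/c6.png",cv2.resize(im2[110:310,220:370],(600,800))[:600]); s=r.state(); o=s["orientation"]; print(s["eef_pos"],2*np.degrees(np.arctan2(o[2],o[1]))-90)
E
```

```text
eef [ 0.45577844 -0.26541226  0.10129887] 23.8
tin@src none 0
blue@src none 0
block@src 430 rect [ 456.3 -266.    95.9   45.3   12.7] circ [ 456.3 -265.1   52.2]
ring 112 rect [478.3 212.3  59.7  61.3  88.8] circ [477.8 212.   31.8]
wjar 529 rect [478.2 311.   58.5  56.6  88.7] circ [477.8 310.7  29.8]
tape 339 rect [481.8 120.9  58.8  34.   89.4] circ [482.3 120.4  32.1]
tin 106 rect [574.4 299.1  41.2  61.3  69. ] circ [578.1 308.8  31. ]
blue 450 rect [578.7 309.4  52.4  52.3  38.8] circ [578.3 309.3  26.8]
block none 0
[ 0.45644278 -0.2654838   0.10202039] -76.42812519042387
```

View pics/c6.png

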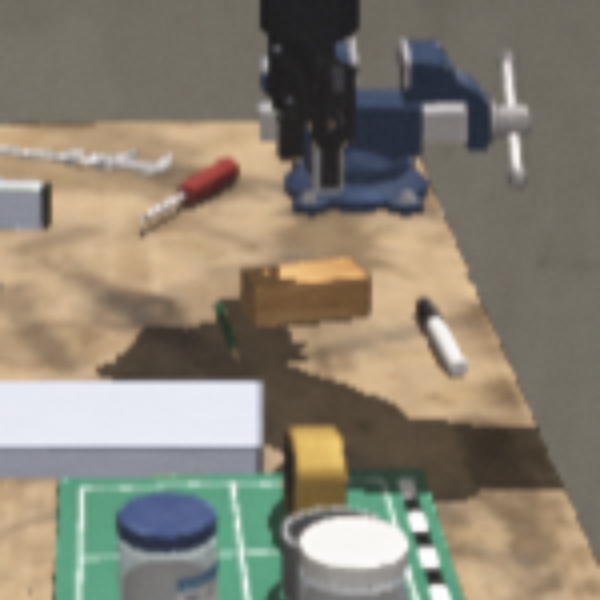

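The blue jar is on the tin and centred, both at (578.5, 309.3). The jaws are over the block; I descend and grip.

Request:
drive_tool([
  [0, 0, -5, 0, 0, 0, 8.54],
  [0, 0, -9.8, 0, 0, 0, 8.54],
  [0, 0, -9.8, 0, 0, 0, 8.54],
  [0, 0, -9.8, 0, 0, 0, 4.0],
  [0, 0, -9.8, 0, 0, 0, 4.0],
  [0, 0, -9.8, 0, 0, 0, 4.0],
  [0, 0, -9.8, 0, 0, 0, 4.0],
  [0, 0, -9.8, 0, 0, 0, 4.0],
])

```text
t: 24.85
eef_pos: [0.457, -0.2664, 0.0053]
orientation: [0.001, 0.993, 0.118, 0.002]
wrist_force: [-1.5, 0.9, 11.7]
gripper_width: 0.516
```

Request:
drive_tool([
  [0, 0, 0, 0, 0, 0, 4.0],
  [0, 0, 0, 0, 0, 0, 4.0],
  [0, 0, 1, 0, 0, 0, 4.0],
  [0, 0, 4, 0, 0, 0, 4.0],
  [0, 0, 8, 0, 0, 0, 4.0],
  [0, 0, 12, 0, 0, 0, 4.0],
  [0, 0, 14, 0, 0, 0, 4.0],
  [0, 0, 14, 0, 0, 0, 4.0],
])

```text
t: 25.85
eef_pos: [0.4566, -0.2664, 0.1453]
orientation: [0.001, 0.993, 0.118, 0.002]
wrist_force: [-0.5, 0.3, -1.7]
gripper_width: 0.517
```

Run:
```python
from h import *
im2,d2=vision.read_camera("side")
cv2.imwrite("pics/c7.png",cv2.resize(im2[60:210,240:380],(560,600))); s=r.state(); o=s["orientation"]; print(s["eef_pos"],2*np.degrees(np.arctan2(o[2],o[1]))-90,s["gripper_width"])
```

```text
[ 0.4559525  -0.26596697  0.14394705] -76.47908655282056 0.5141566932866309
```

View pics/c7.png

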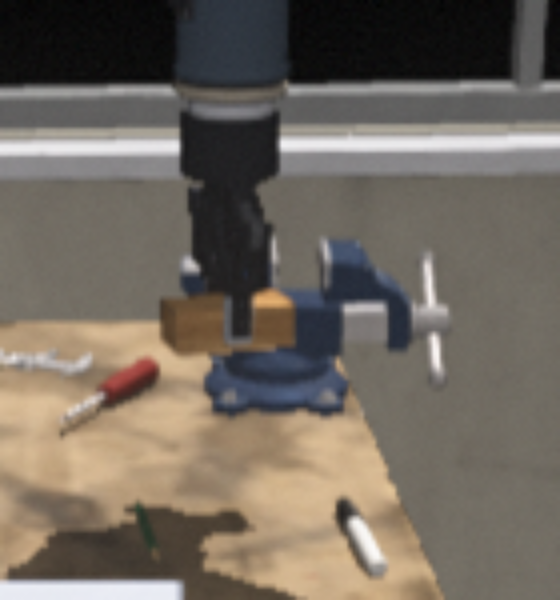

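The block is held level. I carry it to the far-right square and turn it 76°.

Request:
drive_tool([
  [1, 3, 0, 0, 0, 9, 4.0],
  [3, 8, 0, 0, 0, 19, 4.0],
  [5, 13, 0, 0, 0, 29, 4.0],
  [6.6, 18, 0, 0, 0, 39, 4.0],
  [8.2, 23, 0, 0, 0, 49, 4.0],
  [9.6, 28, 0, 0, 0, 59, 4.0],
  [11, 33, 0, 0, 0, 68, 4.0],
  [12, 36, 0, 0, 0, 76.2, 4.0],
])

```text
t: 26.9
eef_pos: [0.5752, 0.0973, 0.1418]
orientation: [-0.001, 0.706, 0.708, -0.0]
wrist_force: [-0.1, -0.7, -1.1]
gripper_width: 0.516
```

Request:
drive_tool([
  [0.2, 1.7, 0, 0, 0, 0, 4.0],
  [0.2, 1.7, -4, 0, 0, 0, 4.0],
  [0.2, 1.7, -8, 0, 0, 0, 4.0],
  [0.2, 1.7, -11, 0, 0, 0, 4.0],
  [0.2, 1.7, -11, 0, 0, 0, 4.0],
  [0.2, 1.7, -11, 0, 0, 0, 4.0],
])

```text
t: 27.65
eef_pos: [0.5781, 0.1108, 0.0338]
orientation: [0.0, 0.71, 0.705, 0.0]
wrist_force: [-0.3, 0.4, -1.5]
gripper_width: 0.517
```

Run:
```python
from h import *
s=r.state(); o=s["orientation"]; print(s["eef_pos"],2*np.degrees(np.arctan2(o[2],o[1]))-90)
```

```text
[0.57806771 0.11075694 0.03382349] -0.3961233733158167
```

Request:
drive_tool([
  [0, 0.05, -1.2, 0, 0, 0, 4.0],
  [0, 0.05, -2, 0, 0, 0, 4.0],
  [0, 0.05, -2.3, 0, 0, 0, 4.0],
  [0, 0.05, -2.4, 0, 0, 0, 4.0],
  [0, 0.05, -2.4, 0, 0, 0, 4.0],
])

```text
t: 28.28
eef_pos: [0.5775, 0.1114, 0.0104]
orientation: [0.0, 0.709, 0.705, -0.0]
wrist_force: [-6.0, -2.1, 15.8]
gripper_width: 0.516
```

Request:
drive_tool([
  [0, 0, 0, 0, 0, 0, 5.5],
  [0, 0, 0, 0, 0, 0, 6.5],
  [0, 0, 0, 0, 0, 0, 6.5],
  [0, 0, 3, 0, 0, 0, 6.5],
  [0, 0, 7, 0, 0, 0, 6.5],
  [0, 0, 13, 0, 0, 0, 8],
  [0, -5, 18, 0, 0, 0, 8.54],
  [0, -11, 18, 0, 0, 0, 8.54],
])

```text
t: 29.28
eef_pos: [0.5797, 0.0063, 0.1924]
orientation: [0.002, 0.707, 0.707, 0.003]
wrist_force: [1.3, -0.7, -1.0]
gripper_width: 1.001
```

Request:
drive_tool([
  [0, -5, 0, 0, 0, 0, 8.54],
  [0, -10, 0, 0, 0, 0, 8.54],
  [0, -15, 0, 0, 0, 0, 8.54],
  [0, -20, 0, 0, 0, 0, 8.54],
  [0, -25, 0, 0, 0, 0, 8.54],
  [0, -25, 0, 0, 0, 0, 8.54],
  [0, -25, 0, 0, 0, 0, 8.54],
  [0, -25, 0, 0, 0, 0, 8.54],
])

```text
t: 30.28
eef_pos: [0.5782, -0.2431, 0.1888]
orientation: [-0.0, 0.708, 0.706, 0.0]
wrist_force: [-0.4, 0.4, 0.3]
gripper_width: 1.002
```

```bash
python3 chk.py t5
python3 - <<'E'
from h import *
im2,d2=vision.read_camera("side"); a=cv2.imread("pics/t5.png")[165:285,115:275]
cv2.imwrite("pics/c8.png",np.hstack([cv2.resize(a,(420,315)),cv2.resize(im2[190:310,220:360],(367,315))]))
E
```

```text
eef [ 0.57816025 -0.24317059  0.18888353] 30.325
tin@src none 0
blue@src none 0
block@src none 0
ring 107 rect [478.3 211.   61.1  61.3  88.7] circ [477.8 212.   31.9]
wjar 526 rect [477.9 311.2  59.   56.1  88.7] circ [477.9 311.1  30. ]
tape 344 rect [4.817e+02 1.208e+02 3.400e+01 5.890e+01 1.000e-01] circ [482.  120.5  32.2]
tin 105 rect [574.4 299.7  41.2  61.7  67.5] circ [578.2 309.   31. ]
blue 449 rect [578.2 309.1  51.9  52.8  48.1] circ [578.6 309.4  27.1]
block 685 rect [577.1 110.1  92.6  45.5  89.7] circ [577.  109.9  51.1]
```

View pics/c8.png

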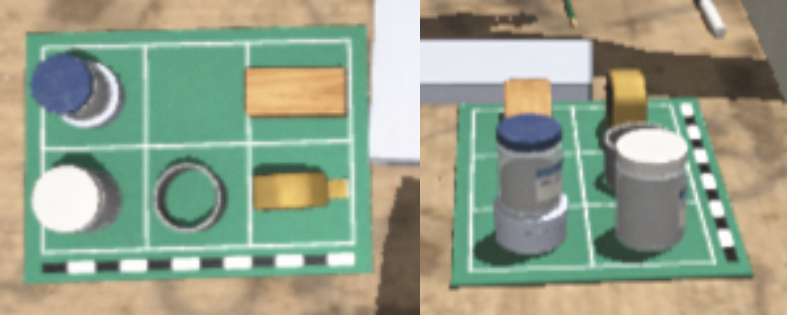

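Every piece stands as asked: ring near-middle, blue jar on the tin far-left, block far-right and parallel to the lines. I hand the job in.

```bash
python3 -c "
from bench import r
print(r.job_done())"
```

```text
the job is handed in; nothing more can be done
None
```

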